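# Line up the clay pots by size

### The job

Line up the four clay pots on the row of saucers in order of size, one pot standing upright in the middle of each saucer: the smallest on the saucer at the end where the bundle of wooden plant labels lies, the largest at the other end. Leave the small glass standing where it is.

Things in the scene. Friction and masses are not known exactly. Their poses are not given: they have to be found in the camera images.
- pot_smallest_center (a point): The smallest of four loose open clay flower pots, standing upright: 36 mm across the rim, 36 mm high, base 24 mm across, about 45 g. Round, so its yaw means nothing. The rim is an upright collar 12 mm high at the top, 36 mm across outside, wall 3.5 mm; the body below is narrower and tapers to the base. Take it across the outside of the collar. This point is on the axis, half-way up (18 mm above its underside); z is up out of the mouth.
- pot_small_center (a point): The second smallest of four loose open clay flower pots, standing upright: 46 mm across the rim, 45 mm high, base 30 mm across, about 75 g. Round, so its yaw means nothing. The rim is an upright collar 14 mm high at the top, 46 mm across outside, wall 3.5 mm; the body below is narrower and tapers to the base. Take it across the outside of the collar. This point is on the axis, half-way up (22.5 mm above its underside); z is up out of the mouth.
- pot_large_center (a point): The second largest of four loose open clay flower pots, standing upright: 56 mm across the rim, 54 mm high, base 37 mm across, about 110 g. Round, so its yaw means nothing. The rim is an upright collar 16 mm high at the top, 56 mm across outside, wall 3.5 mm; the body below is narrower and tapers to the base. Take it across the outside of the collar. This point is on the axis, half-way up (27 mm above its underside); z is up out of the mouth.
- pot_largest_center (a point): The largest of four loose open clay flower pots, standing upright: 66 mm across the rim, 63 mm high, base 44 mm across, about 150 g. Round, so its yaw means nothing. The rim is an upright collar 18 mm high at the top, 66 mm across outside, wall 3.5 mm; the body below is narrower and tapers to the base. Take it across the outside of the collar. This point is on the axis, half-way up (31.5 mm above its underside); z is up out of the mouth.
- saucer_1: One of four equal round clay saucers, fixed in a straight row, 115 mm apart, on a wooden plank (460 x 100 x 12 mm) on the bench; number 1 of the row counted from the left end as the robot sees it. 84 mm across, 11 mm high, raised lip 3.5 mm thick, inner floor 4 mm above its underside. Origin: centre of its underside, which is the top of the plank; its y axis runs along the row towards saucer_1, z up. A pot of any of the four sizes stands on any of them.
- saucer_2: One of four equal round clay saucers, fixed in a straight row, 115 mm apart, on a wooden plank (460 x 100 x 12 mm) on the bench; number 2 of the row counted from the left end as the robot sees it. 84 mm across, 11 mm high, raised lip 3.5 mm thick, inner floor 4 mm above its underside. Origin: centre of its underside, which is the top of the plank; its y axis runs along the row towards saucer_1, z up. A pot of any of the four sizes stands on any of them.
- saucer_3: One of four equal round clay saucers, fixed in a straight row, 115 mm apart, on a wooden plank (460 x 100 x 12 mm) on the bench; number 3 of the row counted from the left end as the robot sees it. 84 mm across, 11 mm high, raised lip 3.5 mm thick, inner floor 4 mm above its underside. Origin: centre of its underside, which is the top of the plank; its y axis runs along the row towards saucer_1, z up. A pot of any of the four sizes stands on any of them.
- saucer_4: One of four equal round clay saucers, fixed in a straight row, 115 mm apart, on a wooden plank (460 x 100 x 12 mm) on the bench; number 4 of the row counted from the left end as the robot sees it. 84 mm across, 11 mm high, raised lip 3.5 mm thick, inner floor 4 mm above its underside. Origin: centre of its underside, which is the top of the plank; its y axis runs along the row towards saucer_1, z up. A pot of any of the four sizes stands on any of them.
- plant_labels: Bundle of wooden plant labels, about 156 x 27 x 19 mm, lying on the bench across one end of the plank, which end varies (a black and white marker pen lies at the other end, not listed). Origin: centre of its underside; 92 mm from the centre of the saucer at that end, 437 mm from the one at the far end. Stays where it is.
- small_glass_center (a point): Small empty clear drinking glass, 51 mm across, 58 mm high, standing loose among the pots; a bystander. This point is on its axis, 29 mm above its underside; z is up. Another bystander, not listed: a fixed toolbox behind the row, 220 mm high, its front at x = 0.525 m, its left end at y = 0.11 m; keep clear of it, also on the way from the pots to the row.
Things that resemble listed ones, but are neither listed nor needed, are in the scene too. What is shaped like the part that bears pot_smallest_center but red is not meant.

How it is judged:
At the end, for the whole second after the job is handed in: The four pots stand upright (within 0.12 rad) and at rest, each on the inner floor of its own saucer (height within 5 mm) and within 15 mm of the saucer's centre, in order of size from the smallest at the end where the plant labels lie to the largest at the far end (((horizontal distance between plant_labels and saucer_1 below 0.2 m and horizontal distance between pot_smallest_center and saucer_1 below 0.015 m and z of pot_smallest_center in the frame of saucer_1 between 0.017 and 0.027 m and horizontal distance between pot_small_center and saucer_2 below 0.015 m and z of pot_small_center in the frame of saucer_2 between 0.0215 and 0.0315 m and horizontal distance between pot_large_center and saucer_3 below 0.015 m and z of pot_large_center in the frame of saucer_3 between 0.026 and 0.036 m and horizontal distance between pot_largest_center and saucer_4 below 0.015 m and z of pot_largest_center in the frame of saucer_4 between 0.0305 and 0.0405 m) or (horizontal distance between plant_labels and saucer_4 below 0.2 m and horizontal distance between pot_smallest_center and saucer_4 below 0.015 m and z of pot_smallest_center in the frame of saucer_4 between 0.017 and 0.027 m and horizontal distance between pot_small_center and saucer_3 below 0.015 m and z of pot_small_center in the frame of saucer_3 between 0.0215 and 0.0315 m and horizontal distance between pot_large_center and saucer_2 below 0.015 m and z of pot_large_center in the frame of saucer_2 between 0.026 and 0.036 m and horizontal distance between pot_largest_center and saucer_1 below 0.015 m and z of pot_largest_center in the frame of saucer_1 between 0.0305 and 0.0405 m)) and angle between each of pot_smallest_center, pot_small_center, pot_large_center, pot_largest_center's own z axis and vertical below 0.12 rad and linear speed of each of pot_smallest, pot_small, pot_large, pot_largest below 0.02 m/s); the robot touches nothing.
It fails at once if the small glass is shifted by more than 20 mm or tipped (distance of small_glass_center from where it was at the start of the episode above 0.02 m or angle between small_glass_center's own z axis and vertical above 0.4 rad).
It also fails if it takes over 112 s, if anything falls off the work surface, if the arm or the gripper's body presses on something with over 40 N, if the wrist force passes 120 N, or if a joint passes its speed limit or range.

### The arm

A 6-joint arm with a two-finger parallel gripper is mounted at the origin on a cart in front of the work surface, level with it; the furniture and walls round the work are solid. World frame = base frame: x ahead of the robot, y to its left, z up, the work surface at z = 0. Lengths are in m, angles in rad, forces in N, time in s.
With the tool pointing down it reaches from about 0.4 to 0.825 m from the base axis. Payload 7 kg.
Tool frame: the origin (TCP) lies on the front face of the gripper's body, between the roots of the fingers; the fingertips stand 66 mm ahead of it and the grasp point (between the pads) lies 47 mm ahead of it; z points along the fingers, y is the line along which they close (so a half turn about z gives the same grasp; the last joint's range is limited). The gripper opens to 88 mm and grips with 3 to 60 N. Pads are 19 mm wide; open, the fingers measure 130 mm over their backs; the gripper's body (78 mm by 193 mm) begins 47 mm behind the grasp point.
Start: joints at [-1.055, 0.359, 0.012, 0, -1.224, -0.288], TCP at [0.152, -0.658, 0.292] pointing down, gripper open.
Joint ranges: [-3.07, 3.07], [-1.43, 2.12], [-1.02, 1.25], [-3.03, 1.67], [-3.05, -0], [-3.03, 3.03]. Speed limits (rad/s): [2.39, 2.39, 3.01, 3.14, 3.14, 3.14].

### API

Orientations are given as [roll, pitch, yaw] about the fixed x, y, z axes, in that order (R = Rz(yaw) Ry(pitch) Rx(roll)).
In Python, from station import arm gives the robot as it stands. The module is installed in compiled form; this text tells all that it offers.
- The arm moves only by the tool move_arm, never from a script. Its argument "increments" is a list of rows, each an object of numbers: "jaw": the gripper command: -1 is shut, 1 is fully open, values between are in proportion; "dx", "dy", "dz": the shift along the tool's x, y, z in m; "twist": the turn about the tool's z in rad. A call has 1 to 12 rows; each row shifts and turns the commanded pose from where the row before left it, along the tool's axes as they then stand; what a row does not reach is not made up. A row lasts 1/12 s, in which the tool goes at most 41.7 mm and 7.16 degrees, less where a joint would pass 70% of its speed; a pose out of reach is approached as far as the arm can. A call is refused whole if a number of a shift passes 0.0417 or a number of a turn 0.125, either way. A call with a gripper value outside its range is refused whole. The fingers move at their own pace and stop on an object; "force" is the grip in N (left out, the last holds). Time passes only in rows, so rows that do not move let the fingers close. It gives the time, the measured TCP pose, the force, the opening and the grip force at its end, in the units of the state.
- arm.get_state(): the state, without advancing time (a new reading comes with each control period).
- arm.grab_frame(name): name is "scene" or "top"; returns the picture (420x560x3 uint8, blue, green, red); there is no depth.
- arm.camera_info(name): a dict with "K" (3x3 intrinsics, pixels), "extrinsics" (4x4, takes a point from camera to world coordinates). Camera axes: x right, y down, z forward; pixel columns grow to the right and rows downward; lengths in m; the calibration is good to about 2 mm. A picture is of the moment at which its call begins. camera_info takes no time and is no camera call.
- arm.job_done(): hands the job in; it is judged then, once.
Trained networks look in the newest picture that a camera, given by its name, has taken for a name from the list of things; names that differ only in an ending like _2 or _b are one class to them, and where a whole thing is asked for, a point or a joint stands for the part that bears it (a point fixed in the world has none). Each returns a list of dicts, best first, with "score" (0 to 1); they miss things now and then, are a little off and sometimes report something else, mostly with a low value. They report only what shows in the picture. A call takes as long as a camera call. They do not tell look-alikes from the thing itself.
- arm.find_in(camera, name): "position" ([x, y, z] in m, in world coordinates, good to about 4 mm: the middle of the surface that is visible of it).
- arm.silhouettes(camera, name): "pixels" (420x560 bool, what is visible of it).
- arm.pinpoint(camera, name): "position" ([x, y, z] in m, in world coordinates, good to about 4 mm: a listed point, or the origin of a listed thing).
The state is a dict: "t": time; "q": joint angles; "qd": joint speeds; "joint_efforts": joint torques, N m; "eef_pos": TCP position; "ee_rot": TCP orientation; "force": force on the tool from outside, world axes, zero at the start; "moment": the same for the moment, N m; "width": finger opening in m; "gripper_force": force on a finger pad.
Only numpy, scipy, OpenCV 4.12 (cv2) and the standard library are available. Lean on these libraries where they do the work, as an engineer would, in place of code of your own. Each camera call takes 0.05 s, during which the arm holds its last target. There are 200 camera calls.

## Working session

There is one attempt and no reset: what is moved stays moved. The work goes in short steps, Python scripts to look and compute and a tool call to move; the robot and the scene stay as the last step left them, time stands still between calls to the robot, and variables do not carry over. Pictures are saved under pics/ and viewed, at most 14 in all, crops included, and the job is handed in when it is done.

Besides the shell and the picture viewer there is one more tool, called after ">>>" as name(argument=value, ...), one argument or row to a line, values as JSON. move_arm: Moves the arm, as the interface text tells. Its arguments: {"type":"object","properties":{"increments":{"type":"array"},"force":{"type":"number"}},"required":["increments"]}

```bash
mkdir -p pics
python3 - <<'E'
from station import arm
import cv2,numpy as np
for c in("scene","top"):
    im=arm.grab_frame(c); cv2.imwrite(f"pics/{c}0.png",im)
    i=arm.camera_info(c); print(c,np.round(i["K"],1).tolist(),np.round(i["extrinsics"],3).tolist())
for n in["pot_smallest_center","pot_small_center","pot_large_center","pot_largest_center","saucer_1","plant_labels","small_glass_center"]:
    for c in("scene","top"):
        print(n,c,[(np.round(d["position"],3).tolist(),round(d["score"],2)) for d in arm.pinpoint(c,n)])
s=arm.get_state();print({k:np.round(v,3).tolist() for k,v in s.items()})
E
```

```text
scene [[408.2, 0.0, 276.3], [0.0, 408.2, 211.4], [0.0, 0.0, 1.0]] [[-0.75, -0.336, 0.57, -0.224], [-0.662, 0.366, -0.654, 0.845], [0.011, -0.868, -0.497, 0.705], [0.0, 0.0, 0.0, 1.0]]
top [[521.1, 0.0, 278.9], [0.0, 521.1, 206.2], [0.0, 0.0, 1.0]] [[0.02, -0.978, 0.208, 0.16], [-1.0, -0.02, 0.002, -0.018], [0.002, -0.208, -0.978, 1.78], [0.0, 0.0, 0.0, 1.0]]
pot_smallest_center scene [([0.524, 0.434, 0.017], 0.63), ([0.58, 0.363, 0.018], 0.48)]
pot_smallest_center top [([0.519, 0.432, 0.02], 0.5), ([0.579, 0.363, 0.017], 0.44)]
pot_small_center scene [([0.425, 0.388, 0.025], 0.89)]
pot_small_center top [([0.428, 0.383, 0.025], 0.61), ([0.449, 0.1, -0.001], 0.19)]
pot_large_center scene [([0.629, 0.207, 0.028], 0.87), ([0.427, 0.386, 0.023], 0.63)]
pot_large_center top [([0.628, 0.209, 0.031], 0.69)]
pot_largest_center scene [([0.414, 0.232, 0.033], 0.9), ([0.58, 0.358, 0.015], 0.31)]
pot_largest_center top [([0.414, 0.232, 0.03], 0.68), ([0.45, 0.096, -0.0], 0.39)]
saucer_1 scene [([0.434, -0.114, 0.014], 0.83), ([0.418, -0.34, 0.014], 0.81), ([0.445, 0.003, 0.008], 0.54)]
saucer_1 top [([0.416, -0.34, 0.013], 0.94), ([0.442, 0.01, 0.013], 0.92), ([0.436, -0.108, 0.011], 0.62), ([0.427, -0.224, 0.012], 0.62)]
plant_labels scene [([0.452, 0.098, 0.002], 0.7)]
plant_labels top [([0.45, 0.095, 0.002], 0.8)]
small_glass_center scene [([0.523, 0.277, 0.031], 0.73), ([0.435, -0.111, 0.016], 0.34)]
small_glass_center top [([0.519, 0.272, 0.03], 0.68)]
{'t': 0.8, 'q': [-1.055, 0.359, 0.012, -0.0, -1.224, -0.288], 'qd': [-0.002, 0.0, 0.001, 0.0, 0.001, -0.0], 'joint_efforts': [0.001, -58.229, 29.329, 7.003, 0.013, 0.0], 'eef_pos': [0.152, -0.658, 0.292], 'ee_rot': [-3.142, 0.0, -2.914], 'force': [0.141, 0.783, 0.833], 'moment': [0.017, 0.056, 0.015], 'gripper_force': 0.0, 'width': 0.088}
```

View pics/top0.png

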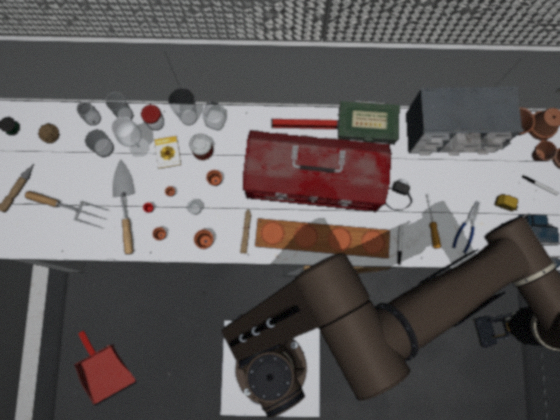

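View pics/scene0.png

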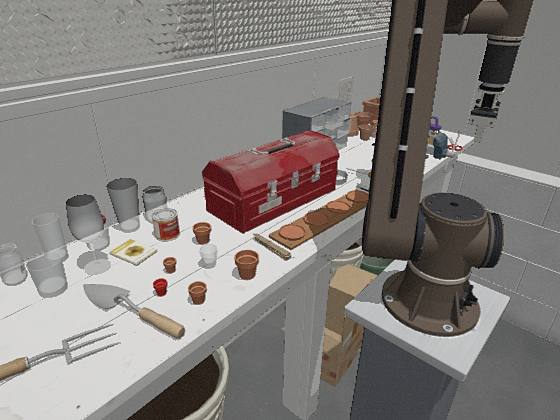

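The top view shows the red smallest-lookalike at about px (149,208) and the clay smallest at (171,191). The other pots are small (160,233), large (215,178) and largest (204,239), with the glass at (196,207). The labels (247,231) lie at the left end, so smallest goes to saucer_1. In the scene view, the candidates for "smallest" are red (160,287), which I reject, and clay (170,265), which I choose. I'll check that choice with one close crop.

Run:
```python
from station import arm
import cv2,numpy as np
im=cv2.imread("pics/scene0.png"); cv2.imwrite("pics/crop0.png",cv2.resize(im[190:320,90:290],None,fx=4,fy=4,interpolation=cv2.INTER_CUBIC)[:600])
def ray(c,u,v,z):
    i=arm.camera_info(c);E=np.array(i["extrinsics"]);d=E[:3,:3]@np.linalg.inv(i["K"])@[u,v,1];p=E[:3,3];return np.round(p+d*(z-p[2])/d[2],3)
print("tin base front",ray("scene",166,241,0),"left",ray("scene",153,235,0),"right",ray("scene",180,236,0))
```

```text
tin base front [0.712 0.283 0.   ] left [0.77 0.29 0.  ] right [0.703 0.237 0.   ]
```

View pics/crop0.png

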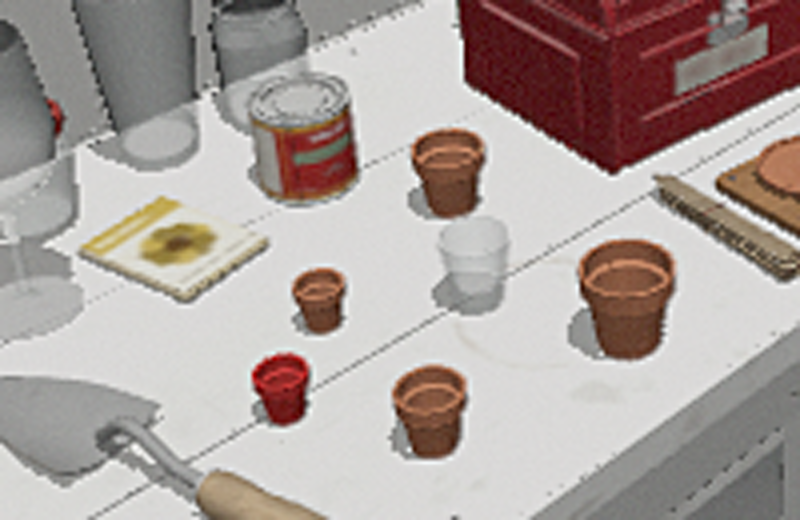

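>>> move_arm(
  increments=[
    {"twist": 0.114,"dx": -0.03,"dy": 0.03},
    {"twist": 0.114,"dx": -0.035,"dy": 0.02},
    {"dx": -0.03,"dy": 0.025},
    {"dx": -0.03,"dy": 0.025},
    {"dx": -0.03,"dy": 0.025},
    {"dx": -0.03,"dy": 0.025},
    {"dx": -0.03,"dy": 0.025},
    {"dx": -0.03,"dy": 0.025},
    {"dx": -0.02,"dy": 0.03},
    {"dy": 0.035},
    {"dy": 0.035},
    {"jaw": 1},
  ],
)

```text
$.increments[0]: bad value
```

The crop confirms it: the clay smallest is at crop (320,300), i.e. scene (170,265), and the red look-alike is at crop (282,388). The tin near (0.735,0.26) and the toolbox limit the grasp yaw for the large pot. The first move was refused, so I'm resending it with all fields in every row.

>>> move_arm(
  increments=[
    {"jaw": 1,"dx": -0.03,"dy": 0.03,"dz": 0,"twist": 0.114},
    {"jaw": 1,"dx": -0.035,"dy": 0.02,"dz": 0,"twist": 0.114},
    {"jaw": 1,"dx": -0.03,"dy": 0.025,"dz": 0,"twist": 0},
    {"jaw": 1,"dx": -0.03,"dy": 0.025,"dz": 0,"twist": 0},
    {"jaw": 1,"dx": -0.03,"dy": 0.025,"dz": 0,"twist": 0},
    {"jaw": 1,"dx": -0.03,"dy": 0.025,"dz": 0,"twist": 0},
    {"jaw": 1,"dx": -0.03,"dy": 0.025,"dz": 0,"twist": 0},
    {"jaw": 1,"dx": -0.03,"dy": 0.025,"dz": 0,"twist": 0},
    {"jaw": 1,"dx": -0.02,"dy": 0.03,"dz": 0,"twist": 0},
    {"jaw": 1,"dx": 0,"dy": 0.035,"dz": 0,"twist": 0},
    {"jaw": 1,"dx": 0,"dy": 0.035,"dz": 0,"twist": 0},
    {"jaw": 1,"dx": 0,"dy": 0,"dz": 0,"twist": 0},
  ],
  force=15,
)

```text
t: 1.8
eef_pos: [0.407, -0.3441, 0.2925]
ee_rot: [3.141, 0.001, -3.139]
force: [-0.3, -0.0, -0.5]
width: 0.088
gripper_force: 0.0
```

>>> move_arm(
  increments=[
    {"jaw": 1,"dy": 0.04,"dx": -0.004},
    {"jaw": 1,"dy": 0.04,"dx": -0.004},
    {"jaw": 1,"dy": 0.04,"dx": -0.004},
    {"jaw": 1,"dy": 0.04,"dx": -0.004},
    {"jaw": 1,"dy": 0.04},
    {"jaw": 1,"dy": 0.04},
    {"jaw": 1,"dy": 0.04},
    {"jaw": 1,"dy": 0.04},
    {"jaw": 1,"dy": 0.04},
    {"jaw": 1,"dy": 0.04},
    {"jaw": 1,"dy": 0.04},
    {"jaw": 1,"dy": 0.04},
  ],
)

```text
$.increments[0]: bad value
```

>>> move_arm(
  increments=[
    {"jaw": 1,"dx": -0.004,"dy": 0.04,"dz": 0,"twist": 0},
    {"jaw": 1,"dx": -0.004,"dy": 0.04,"dz": 0,"twist": 0},
    {"jaw": 1,"dx": -0.004,"dy": 0.04,"dz": 0,"twist": 0},
    {"jaw": 1,"dx": -0.004,"dy": 0.04,"dz": 0,"twist": 0},
    {"jaw": 1,"dx": 0,"dy": 0.04,"dz": 0,"twist": 0},
    {"jaw": 1,"dx": 0,"dy": 0.04,"dz": 0,"twist": 0},
    {"jaw": 1,"dx": 0,"dy": 0.04,"dz": 0,"twist": 0},
    {"jaw": 1,"dx": 0,"dy": 0.04,"dz": 0,"twist": 0},
    {"jaw": 1,"dx": 0,"dy": 0.04,"dz": 0,"twist": 0},
    {"jaw": 1,"dx": 0,"dy": 0.04,"dz": 0,"twist": 0},
    {"jaw": 1,"dx": 0,"dy": 0.04,"dz": 0,"twist": 0},
    {"jaw": 1,"dx": 0,"dy": 0.04,"dz": 0,"twist": 0},
  ],
)

```text
t: 2.8
eef_pos: [0.4226, 0.1336, 0.2928]
ee_rot: [3.141, 0.001, -3.141]
force: [1.8, -0.2, -0.4]
width: 0.0877
gripper_force: 0.0
```

>>> move_arm(
  increments=[
    {"jaw": 1,"dx": 0,"dy": 0.04,"dz": 0.02,"twist": 0},
    {"jaw": 1,"dx": 0,"dy": 0.04,"dz": 0.02,"twist": 0},
    {"jaw": 1,"dx": 0.005,"dy": 0.016,"dz": 0.02,"twist": 0},
    {"jaw": 1,"dx": 0,"dy": 0,"dz": 0.03,"twist": 0},
    {"jaw": 1,"dx": 0,"dy": 0,"dz": 0,"twist": 0},
    {"jaw": 1,"dx": 0,"dy": 0,"dz": 0,"twist": 0},
  ],
)

```text
t: 3.3
eef_pos: [0.4176, 0.2216, 0.2043]
ee_rot: [-3.139, -0.002, -3.141]
force: [0.3, -0.2, 0.4]
width: 0.0878
gripper_force: 0.0
```

```bash
cat > look.py <<'E'
from station import arm
import cv2,numpy as np,sys
def shot(name,names=(),cam="scene",box=None,f=4):
    im=arm.grab_frame(cam)
    if box: u0,v0,u1,v1=box; im=cv2.resize(im[v0:v1,u0:u1],None,fx=f,fy=f,interpolation=cv2.INTER_CUBIC)
    cv2.imwrite(f"pics/{name}.png",im)
    for n in names:
        for c in("scene","top"):
            print(n,c,[(np.round(d["position"],3).tolist(),round(d["score"],2)) for d in arm.pinpoint(c,n)])
    s=arm.get_state();print(np.round(s["eef_pos"],4),np.round(s["ee_rot"],3),round(s["t"],2))
E
python3 -c "
from look import *
arm.grab_frame('top')
shot('a1',['pot_largest_center','pot_large_center','pot_small_center','pot_smallest_center','saucer_4'],'scene',(130,190,330,330))"
```

```text
pot_largest_center scene [([0.414, 0.234, 0.032], 0.7)]
pot_largest_center top [([0.414, 0.236, 0.032], 0.49)]
pot_large_center scene [([0.626, 0.208, 0.027], 0.52)]
pot_large_center top [([0.628, 0.206, 0.029], 0.6)]
pot_small_center scene [([0.43, 0.386, 0.025], 0.57)]
pot_small_center top []
pot_smallest_center scene [([0.525, 0.434, 0.016], 0.7), ([0.578, 0.36, 0.016], 0.57)]
pot_smallest_center top [([0.524, 0.435, 0.021], 0.51)]
saucer_4 scene [([0.443, 0.006, 0.011], 0.83), ([0.42, -0.343, 0.013], 0.78), ([0.438, -0.114, 0.011], 0.55), ([0.425, -0.228, 0.013], 0.5)]
saucer_4 top [([0.428, -0.225, 0.013], 0.97), ([0.435, -0.108, 0.01], 0.88), ([0.446, 0.008, 0.014], 0.68), ([0.416, -0.342, 0.011], 0.62)]
[0.4182 0.2221 0.2051] [3.141 0.    3.141] 3.9
```

View pics/a1.png

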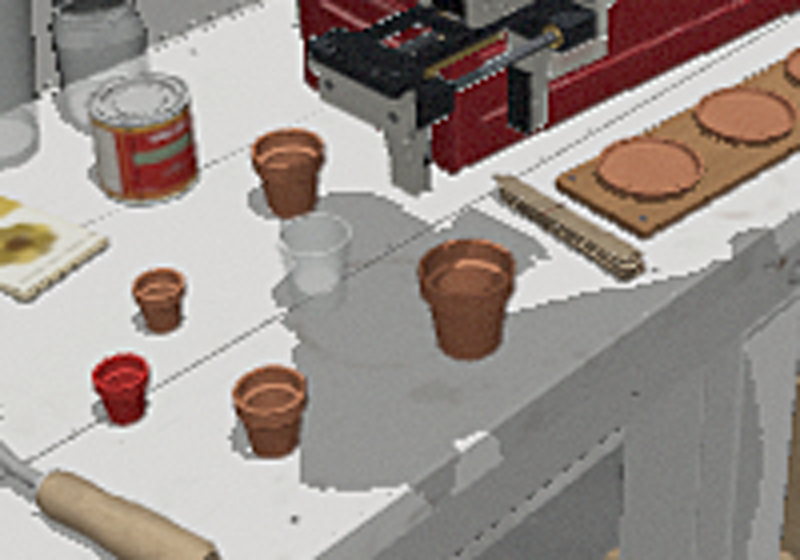

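The gripper hangs over the largest pot (crop (467,300)) with its fingers clear of the glass (crop (315,255)). The target is (0.414, 0.234), so I'll correct, descend and close.

>>> move_arm(
  increments=[
    {"jaw": 1,"dx": 0.004,"dy": 0.0115,"dz": 0,"twist": 0},
    {"jaw": 1,"dx": 0,"dy": 0,"dz": 0.02,"twist": 0},
    {"jaw": 1,"dx": 0,"dy": 0,"dz": 0.025,"twist": 0},
    {"jaw": 1,"dx": 0,"dy": 0,"dz": 0.025,"twist": 0},
    {"jaw": 1,"dx": 0,"dy": 0,"dz": 0.02,"twist": 0},
    {"jaw": 1,"dx": 0,"dy": 0,"dz": 0.015,"twist": 0},
    {"jaw": 1,"dx": 0,"dy": 0,"dz": 0,"twist": 0},
    {"jaw": -1,"dx": 0,"dy": 0,"dz": 0,"twist": 0},
    {"jaw": -1,"dx": 0,"dy": 0,"dz": 0,"twist": 0},
    {"jaw": -1,"dx": 0,"dy": 0,"dz": 0,"twist": 0},
    {"jaw": -1,"dx": 0,"dy": 0,"dz": 0,"twist": 0},
    {"jaw": -1,"dx": 0,"dy": 0,"dz": 0,"twist": 0},
  ],
  force=15,
)

```text
t: 4.9
eef_pos: [0.4145, 0.2341, 0.1009]
ee_rot: [3.14, 0.001, 3.142]
force: [-0.1, -0.0, 4.3]
width: 0.0663
gripper_force: 15.0
```

>>> move_arm(
  increments=[
    {"jaw": -1,"dx": 0,"dy": 0,"dz": -0.01,"twist": 0},
    {"jaw": -1,"dx": 0,"dy": 0,"dz": -0.025,"twist": 0},
    {"jaw": -1,"dx": 0,"dy": 0,"dz": -0.03,"twist": 0},
    {"jaw": -1,"dx": 0,"dy": -0.01,"dz": -0.025,"twist": 0},
    {"jaw": -1,"dx": -0.005,"dy": -0.02,"dz": -0.01,"twist": 0},
    {"jaw": -1,"dx": -0.005,"dy": -0.03,"dz": 0,"twist": 0},
    {"jaw": -1,"dx": -0.005,"dy": -0.035,"dz": 0,"twist": 0},
    {"jaw": -1,"dx": 0,"dy": -0.035,"dz": 0,"twist": 0},
    {"jaw": -1,"dx": 0,"dy": -0.035,"dz": 0,"twist": 0},
    {"jaw": -1,"dx": 0,"dy": -0.035,"dz": 0,"twist": 0},
    {"jaw": -1,"dx": 0,"dy": -0.035,"dz": 0,"twist": 0},
    {"jaw": -1,"dx": 0,"dy": -0.035,"dz": 0,"twist": 0},
  ],
)

```text
t: 5.9
eef_pos: [0.4286, -0.0379, 0.2004]
ee_rot: [3.141, 0.001, -3.142]
force: [2.2, 0.1, -1.6]
width: 0.066
gripper_force: 15.0
```

>>> move_arm(
  increments=[
    {"jaw": -1,"dx": 0,"dy": -0.035,"dz": 0,"twist": 0},
    {"jaw": -1,"dx": 0,"dy": -0.035,"dz": 0,"twist": 0},
    {"jaw": -1,"dx": 0,"dy": -0.035,"dz": 0,"twist": 0},
    {"jaw": -1,"dx": 0,"dy": -0.035,"dz": 0,"twist": 0},
    {"jaw": -1,"dx": 0,"dy": -0.035,"dz": 0,"twist": 0},
    {"jaw": -1,"dx": 0.004,"dy": -0.03,"dz": 0,"twist": 0},
    {"jaw": -1,"dx": 0.004,"dy": -0.025,"dz": 0,"twist": 0},
    {"jaw": -1,"dx": 0.004,"dy": -0.02,"dz": 0,"twist": 0},
    {"jaw": -1,"dx": 0,"dy": -0.015,"dz": 0.01,"twist": 0},
    {"jaw": -1,"dx": 0,"dy": -0.005,"dz": 0.01,"twist": 0},
    {"jaw": -1,"dx": 0,"dy": 0,"dz": 0.005,"twist": 0},
    {"jaw": -1,"dx": 0,"dy": 0,"dz": 0,"twist": 0},
  ],
)

```text
t: 6.9
eef_pos: [0.416, -0.3058, 0.1735]
ee_rot: [3.14, -0.003, 3.14]
force: [-0.3, 0.0, 0.1]
width: 0.0661
gripper_force: 15.0
```

>>> move_arm(
  increments=[
    {"jaw": -1,"dx": -0.0015,"dy": -0.0175,"dz": 0,"twist": 0},
    {"jaw": -1,"dx": 0,"dy": -0.017,"dz": 0.005,"twist": 0},
    {"jaw": -1,"dx": 0,"dy": 0,"dz": 0.015,"twist": 0},
    {"jaw": -1,"dx": 0,"dy": 0,"dz": 0.015,"twist": 0},
    {"jaw": -1,"dx": 0,"dy": 0,"dz": 0.01,"twist": 0},
    {"jaw": -1,"dx": 0,"dy": 0,"dz": 0.006,"twist": 0},
    {"jaw": -1,"dx": 0,"dy": 0,"dz": 0.002,"twist": 0},
    {"jaw": -1,"dx": 0,"dy": 0,"dz": 0.0015,"twist": 0},
    {"jaw": -1,"dx": 0,"dy": 0,"dz": 0,"twist": 0},
  ],
)

```text
t: 7.65
eef_pos: [0.4189, -0.3406, 0.1207]
ee_rot: [-3.141, 0.0, -3.141]
force: [-0.3, -0.9, -1.5]
width: 0.0661
gripper_force: 15.0
```

>>> move_arm(
  increments=[
    {"jaw": -1,"dx": 0,"dy": 0,"dz": 0.0015,"twist": 0},
    {"jaw": -1,"dx": 0,"dy": 0,"dz": 0.001,"twist": 0},
    {"jaw": -1,"dx": 0,"dy": 0,"dz": 0,"twist": 0},
  ],
)

```text
t: 7.9
eef_pos: [0.4186, -0.3409, 0.1181]
ee_rot: [-3.141, 0.0, 3.141]
force: [-0.1, 0.3, -0.8]
width: 0.0661
gripper_force: 15.0
```

>>> move_arm(
  increments=[
    {"jaw": -1,"dx": 0,"dy": 0,"dz": 0.001,"twist": 0},
    {"jaw": -1,"dx": 0,"dy": 0,"dz": 0,"twist": 0},
    {"jaw": 1,"dx": 0,"dy": 0,"dz": 0,"twist": 0},
    {"jaw": 1,"dx": 0,"dy": 0,"dz": 0,"twist": 0},
    {"jaw": 1,"dx": 0,"dy": 0,"dz": 0,"twist": 0},
    {"jaw": 1,"dx": 0,"dy": 0,"dz": 0,"twist": 0},
    {"jaw": 1,"dx": 0,"dy": 0,"dz": -0.01,"twist": 0},
    {"jaw": 1,"dx": 0,"dy": 0,"dz": -0.03,"twist": 0},
    {"jaw": 1,"dx": 0,"dy": 0,"dz": -0.035,"twist": 0},
    {"jaw": 1,"dx": 0,"dy": 0.01,"dz": -0.035,"twist": 0},
    {"jaw": 1,"dx": 0,"dy": 0.02,"dz": -0.03,"twist": 0},
    {"jaw": 1,"dx": -0.005,"dy": 0.03,"dz": -0.02,"twist": 0},
  ],
)

```text
t: 8.9
eef_pos: [0.4236, -0.2817, 0.2809]
ee_rot: [-3.14, 0.003, 3.14]
force: [0.8, 1.0, -0.1]
width: 0.0878
gripper_force: 0.0
```

>>> move_arm(
  increments=[
    {"jaw": 1,"dx": -0.005,"dy": 0.035,"dz": 0,"twist": 0},
    {"jaw": 1,"dx": 0,"dy": 0.04,"dz": 0,"twist": 0},
    {"jaw": 1,"dx": 0,"dy": 0.04,"dz": 0,"twist": 0},
    {"jaw": 1,"dx": 0,"dy": 0.04,"dz": 0,"twist": 0},
    {"jaw": 1,"dx": 0,"dy": 0.04,"dz": 0,"twist": 0},
    {"jaw": 1,"dx": 0,"dy": 0.04,"dz": 0,"twist": 0},
    {"jaw": 1,"dx": 0,"dy": 0.04,"dz": 0,"twist": 0},
    {"jaw": 1,"dx": 0,"dy": 0.04,"dz": 0,"twist": 0},
    {"jaw": 1,"dx": 0,"dy": 0.04,"dz": 0,"twist": 0},
    {"jaw": 1,"dx": 0,"dy": 0.04,"dz": 0,"twist": 0},
    {"jaw": 1,"dx": 0,"dy": 0.04,"dz": 0,"twist": 0},
    {"jaw": 1,"dx": 0,"dy": 0.03,"dz": 0,"twist": 0},
  ],
)

```text
t: 9.9
eef_pos: [0.4282, 0.1869, 0.278]
ee_rot: [3.14, 0.001, -3.14]
force: [-0.0, 0.4, 1.1]
width: 0.0877
gripper_force: 0.0
```

>>> move_arm(
  increments=[
    {"jaw": 1,"dx": -0.03,"dy": 0.011,"dz": 0,"twist": 0},
    {"jaw": 1,"dx": -0.035,"dy": 0.01,"dz": 0,"twist": 0},
    {"jaw": 1,"dx": -0.035,"dy": 0,"dz": 0,"twist": 0},
    {"jaw": 1,"dx": -0.035,"dy": 0,"dz": 0,"twist": 0},
    {"jaw": 1,"dx": -0.035,"dy": 0,"dz": 0,"twist": 0},
    {"jaw": 1,"dx": -0.03,"dy": 0,"dz": 0,"twist": 0},
    {"jaw": 1,"dx": 0,"dy": 0,"dz": 0,"twist": -0.119},
    {"jaw": 1,"dx": 0,"dy": 0,"dz": 0,"twist": -0.119},
    {"jaw": 1,"dx": 0,"dy": 0,"dz": 0,"twist": -0.119},
    {"jaw": 1,"dx": 0,"dy": 0,"dz": 0,"twist": -0.119},
    {"jaw": 1,"dx": 0,"dy": 0,"dz": 0,"twist": -0.119},
    {"jaw": 1,"dx": 0,"dy": 0,"dz": 0,"twist": -0.119},
  ],
)

```text
t: 10.9
eef_pos: [0.6285, 0.2049, 0.2777]
ee_rot: [-3.142, 0.0, -2.422]
force: [1.1, -0.3, -0.2]
width: 0.0877
gripper_force: 0.0
```

>>> move_arm(
  increments=[
    {"jaw": 1,"dx": 0,"dy": 0,"dz": 0,"twist": -0.119},
    {"jaw": 1,"dx": 0,"dy": 0,"dz": 0,"twist": -0.119},
    {"jaw": 1,"dx": 0,"dy": 0,"dz": 0,"twist": -0.119},
    {"jaw": 1,"dx": 0,"dy": 0,"dz": 0.03,"twist": 0},
    {"jaw": 1,"dx": 0,"dy": 0,"dz": 0.035,"twist": 0},
    {"jaw": 1,"dx": 0,"dy": 0,"dz": 0.015,"twist": 0},
    {"jaw": 1,"dx": 0,"dy": 0,"dz": 0,"twist": 0},
    {"jaw": 1,"dx": 0,"dy": 0,"dz": 0,"twist": 0},
  ],
)

```text
t: 11.57
eef_pos: [0.6286, 0.2049, 0.1972]
ee_rot: [3.141, -0.001, -2.071]
force: [0.5, 0.0, 0.8]
width: 0.0876
gripper_force: 0.0
```

```bash
python3 -c "
from look import *
arm.grab_frame('top')
shot('a2',['pot_largest_center','pot_large_center'],'scene',None)
import numpy as np;print(np.round(arm.get_state()['q'],2))"
```

```text
pot_largest_center scene [([0.418, -0.342, 0.048], 0.85)]
pot_largest_center top [([0.419, -0.342, 0.046], 0.84), ([0.436, -0.109, 0.012], 0.35)]
pot_large_center scene [([0.419, -0.338, 0.012], 0.7)]
pot_large_center top [([0.629, 0.209, 0.028], 0.59)]
[0.6291 0.2054 0.1985] [-3.140e+00  2.000e-03 -2.071e+00] 11.87
[ 0.61  0.4  -0.14  0.   -1.02 -1.11]
```

View pics/a2.png

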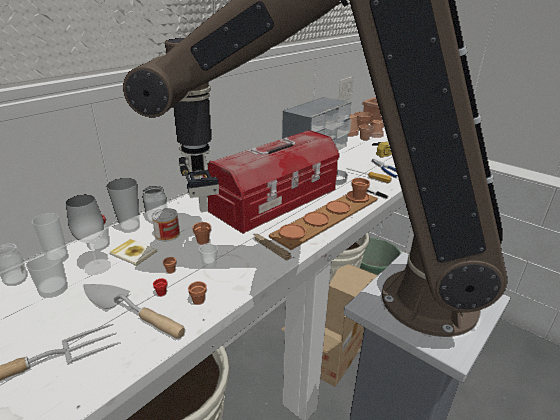

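The largest pot stands in saucer_4 (px (360,188)), measured within 2 mm of centre. The gripper is above the large pot (px (202,232)), between the tin and the toolbox.

>>> move_arm(
  increments=[
    {"jaw": 1,"dx": -0.0015,"dy": 0.002,"dz": 0.015,"twist": 0},
    {"jaw": 1,"dx": 0,"dy": 0,"dz": 0.025,"twist": 0},
    {"jaw": 1,"dx": 0,"dy": 0,"dz": 0.025,"twist": 0},
    {"jaw": 1,"dx": 0,"dy": 0,"dz": 0.02,"twist": 0},
    {"jaw": 1,"dx": 0,"dy": 0,"dz": 0.012,"twist": 0},
    {"jaw": 1,"dx": 0,"dy": 0,"dz": 0.006,"twist": 0},
    {"jaw": 1,"dx": 0,"dy": 0,"dz": 0,"twist": 0},
    {"jaw": -1,"dx": 0,"dy": 0,"dz": 0,"twist": 0},
    {"jaw": -1,"dx": 0,"dy": 0,"dz": 0,"twist": 0},
    {"jaw": -1,"dx": 0,"dy": 0,"dz": 0,"twist": 0},
    {"jaw": -1,"dx": 0,"dy": 0,"dz": 0,"twist": 0},
    {"jaw": -1,"dx": 0,"dy": 0,"dz": 0,"twist": 0},
  ],
)

```text
t: 12.87
eef_pos: [0.6279, 0.2076, 0.0947]
ee_rot: [-3.141, 0.001, -2.071]
force: [-0.6, 0.1, 0.2]
width: 0.06
gripper_force: 0.0
```

>>> move_arm(
  increments=[
    {"jaw": -1,"dx": 0,"dy": 0,"dz": 0,"twist": 0},
    {"jaw": -1,"dx": 0,"dy": 0,"dz": 0,"twist": 0},
    {"jaw": -1,"dx": 0,"dy": 0,"dz": 0,"twist": 0},
  ],
)

```text
t: 13.12
eef_pos: [0.6277, 0.2076, 0.0944]
ee_rot: [-3.141, 0.001, -2.071]
force: [-2.2, 0.2, 3.9]
width: 0.0542
gripper_force: 15.0
```

>>> move_arm(
  increments=[
    {"jaw": -1,"dx": 0,"dy": 0,"dz": -0.01,"twist": 0},
    {"jaw": -1,"dx": 0,"dy": 0,"dz": -0.02,"twist": 0},
    {"jaw": -1,"dx": 0,"dy": 0,"dz": -0.03,"twist": 0},
    {"jaw": -1,"dx": 0,"dy": 0,"dz": -0.03,"twist": 0},
    {"jaw": -1,"dx": 0,"dy": 0,"dz": -0.03,"twist": 0},
    {"jaw": -1,"dx": 0,"dy": 0,"dz": -0.02,"twist": 0},
    {"jaw": -1,"dx": 0,"dy": 0,"dz": 0,"twist": 0},
  ],
)

```text
t: 13.7
eef_pos: [0.6295, 0.2081, 0.2401]
ee_rot: [-3.137, 0.007, -2.07]
force: [0.5, -0.2, -0.6]
width: 0.0542
gripper_force: 15.0
```

```bash
python3 -c "
from look import *
arm.grab_frame('top')
shot('a3',['pot_large_center'],'scene',(130,140,290,260),5)
print(arm.get_state()['width'])"
```

```text
pot_large_center scene []
pot_large_center top [([0.628, 0.21, 0.175], 0.49)]
[0.6269 0.207  0.2328] [ 3.140e+00 -1.000e-03 -2.071e+00] 13.9
0.05438881867281727
```

View pics/a3.png

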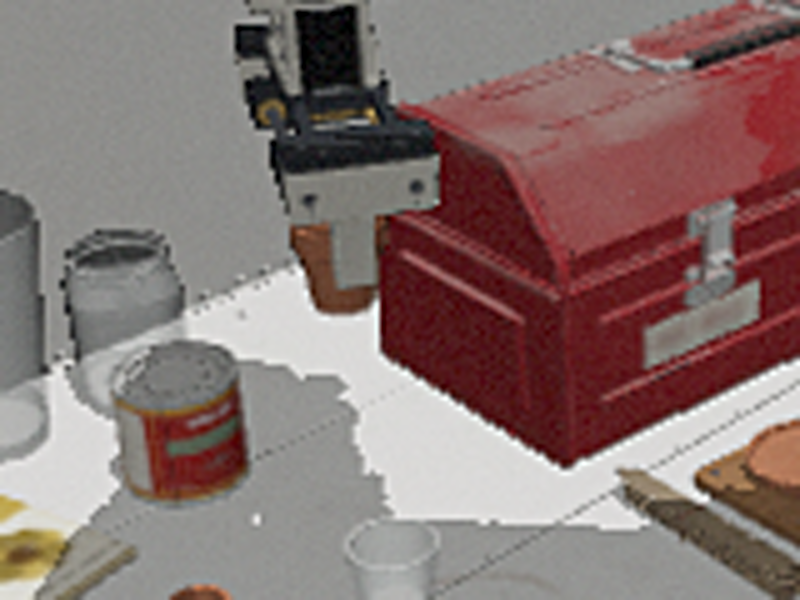

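The pot hangs upright in the gripper (crop (340,265)). The 54 mm width is plausibly a facet of the rim. I'll bring it back clear of the toolbox, turn it, then travel along the row.

>>> move_arm(
  increments=[
    {"jaw": -1,"dx": 0.0158,"dy": 0.0289,"dz": 0,"twist": 0},
    {"jaw": -1,"dx": 0.0158,"dy": 0.0289,"dz": 0,"twist": 0},
    {"jaw": -1,"dx": 0.0158,"dy": 0.0289,"dz": 0,"twist": 0},
    {"jaw": -1,"dx": 0.0158,"dy": 0.0289,"dz": 0,"twist": 0},
    {"jaw": -1,"dx": 0.0158,"dy": 0.0289,"dz": 0,"twist": 0},
    {"jaw": -1,"dx": 0.0158,"dy": 0.0289,"dz": 0,"twist": 0},
    {"jaw": -1,"dx": 0,"dy": 0,"dz": 0,"twist": 0.119},
    {"jaw": -1,"dx": 0,"dy": 0,"dz": 0,"twist": 0.119},
    {"jaw": -1,"dx": 0,"dy": 0,"dz": 0,"twist": 0.119},
    {"jaw": -1,"dx": 0,"dy": 0,"dz": 0,"twist": 0.119},
    {"jaw": -1,"dx": 0,"dy": 0,"dz": 0,"twist": 0.119},
    {"jaw": -1,"dx": 0,"dy": 0,"dz": 0,"twist": 0.119},
  ],
)

```text
t: 14.9
eef_pos: [0.4294, 0.2068, 0.2327]
ee_rot: [-3.141, -0.002, -2.791]
force: [-0.2, -0.8, -1.2]
width: 0.0543
gripper_force: 15.0
```

>>> move_arm(
  increments=[
    {"jaw": -1,"dx": 0,"dy": 0,"dz": 0,"twist": 0.119},
    {"jaw": -1,"dx": 0,"dy": 0,"dz": 0,"twist": 0.119},
    {"jaw": -1,"dx": 0,"dy": 0,"dz": 0,"twist": 0.119},
    {"jaw": -1,"dx": 0,"dy": -0.02,"dz": 0,"twist": 0},
    {"jaw": -1,"dx": 0,"dy": -0.035,"dz": 0,"twist": 0},
    {"jaw": -1,"dx": 0,"dy": -0.035,"dz": 0,"twist": 0},
    {"jaw": -1,"dx": 0,"dy": -0.035,"dz": 0,"twist": 0},
    {"jaw": -1,"dx": 0,"dy": -0.035,"dz": 0,"twist": 0},
    {"jaw": -1,"dx": 0,"dy": -0.035,"dz": 0,"twist": 0},
    {"jaw": -1,"dx": 0,"dy": -0.035,"dz": 0,"twist": 0},
    {"jaw": -1,"dx": 0,"dy": -0.035,"dz": 0,"twist": 0},
    {"jaw": -1,"dx": 0,"dy": -0.035,"dz": 0,"twist": 0},
  ],
)

```text
t: 15.9
eef_pos: [0.4288, -0.0944, 0.233]
ee_rot: [-3.141, -0.002, -3.142]
force: [-0.1, -0.3, -1.8]
width: 0.0542
gripper_force: 15.0
```

>>> move_arm(
  increments=[
    {"jaw": -1,"dx": 0.0015,"dy": -0.035,"dz": 0,"twist": 0},
    {"jaw": -1,"dx": 0,"dy": -0.035,"dz": 0,"twist": 0},
    {"jaw": -1,"dx": 0,"dy": -0.03,"dz": 0.01,"twist": 0},
    {"jaw": -1,"dx": 0,"dy": -0.02,"dz": 0.02,"twist": 0},
    {"jaw": -1,"dx": 0,"dy": -0.01,"dz": 0.025,"twist": 0},
    {"jaw": -1,"dx": 0,"dy": 0,"dz": 0.025,"twist": 0},
    {"jaw": -1,"dx": 0,"dy": 0,"dz": 0.02,"twist": 0},
    {"jaw": -1,"dx": 0,"dy": 0,"dz": 0.01,"twist": 0},
    {"jaw": -1,"dx": 0,"dy": 0,"dz": 0.005,"twist": 0},
    {"jaw": -1,"dx": 0,"dy": 0,"dz": 0.003,"twist": 0},
    {"jaw": -1,"dx": 0,"dy": 0,"dz": 0,"twist": 0},
    {"jaw": -1,"dx": 0,"dy": 0,"dz": 0,"twist": 0},
  ],
)

```text
t: 16.9
eef_pos: [0.4287, -0.2226, 0.1162]
ee_rot: [-3.141, 0.0, -3.141]
force: [1.4, 0.6, -0.7]
width: 0.0546
gripper_force: 15.0
```

>>> move_arm(
  increments=[
    {"jaw": -1,"dx": 0.002,"dy": -0.003,"dz": 0,"twist": 0},
    {"jaw": -1,"dx": 0,"dy": 0,"dz": 0.003,"twist": 0},
    {"jaw": -1,"dx": 0,"dy": 0,"dz": 0.002,"twist": 0},
    {"jaw": -1,"dx": 0,"dy": 0,"dz": 0.001,"twist": 0},
    {"jaw": -1,"dx": 0,"dy": 0,"dz": 0,"twist": 0},
    {"jaw": -1,"dx": 0,"dy": 0,"dz": 0,"twist": 0},
  ],
)

```text
t: 17.4
eef_pos: [0.4267, -0.2257, 0.1104]
ee_rot: [-3.141, 0.001, -3.141]
force: [-1.1, 1.4, 5.4]
width: 0.0547
gripper_force: 15.0
```

```bash
python3 -c "
from look import *
arm.grab_frame('top')
shot('a4',['pot_large_center'],'scene',(270,150,410,255),5)
print(arm.get_state()['force'])"
```

```text
pot_large_center scene [([0.427, -0.229, 0.043], 0.56)]
pot_large_center top []
[ 0.4267 -0.2257  0.1104] [-3.141e+00  1.000e-03 -3.141e+00] 17.6
[-0.75632005  0.66400528  5.93749931]
```

View pics/a4.png

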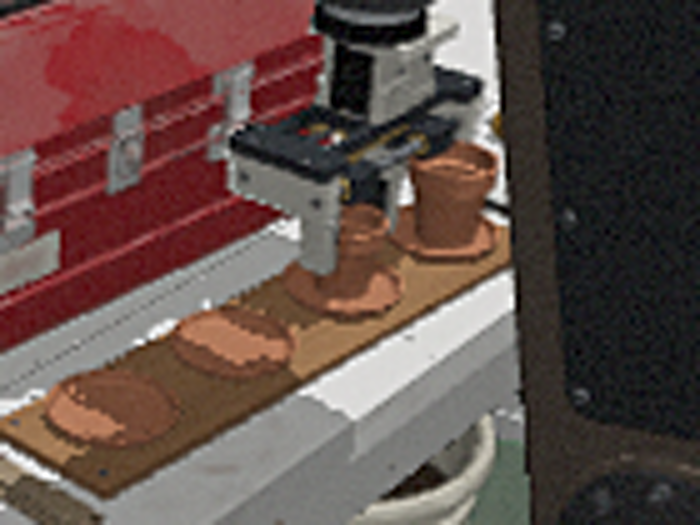

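The large pot is in contact with saucer_3 (5 N up force), upright at crop (355,250). I'll release partway, lift, and go to the small pot.

>>> move_arm(
  increments=[
    {"jaw": 0.6,"dx": 0,"dy": 0,"dz": 0,"twist": 0},
    {"jaw": 0.6,"dx": 0,"dy": 0,"dz": 0,"twist": 0},
    {"jaw": 0.6,"dx": 0,"dy": 0,"dz": 0,"twist": 0},
    {"jaw": 0.6,"dx": 0,"dy": 0,"dz": 0,"twist": 0},
    {"jaw": 0.6,"dx": 0,"dy": 0,"dz": -0.01,"twist": 0},
    {"jaw": 0.6,"dx": 0,"dy": 0,"dz": -0.03,"twist": 0},
    {"jaw": 0.6,"dx": 0,"dy": 0,"dz": -0.035,"twist": 0},
    {"jaw": 0.6,"dx": 0,"dy": 0,"dz": -0.035,"twist": 0},
    {"jaw": 0.6,"dx": 0,"dy": 0.015,"dz": -0.03,"twist": 0},
    {"jaw": 0.6,"dx": 0,"dy": 0.03,"dz": 0,"twist": 0},
    {"jaw": 0.6,"dx": 0,"dy": 0.04,"dz": 0,"twist": 0},
    {"jaw": 0.6,"dx": 0,"dy": 0.04,"dz": 0,"twist": 0},
  ],
)

```text
t: 18.6
eef_pos: [0.4261, -0.0998, 0.2504]
ee_rot: [3.141, 0.001, 3.139]
force: [1.2, 0.1, 0.2]
width: 0.0702
gripper_force: 0.0
```

>>> move_arm(
  increments=[
    {"jaw": 1,"dx": 0,"dy": 0.04,"dz": 0,"twist": 0},
    {"jaw": 1,"dx": 0,"dy": 0.04,"dz": 0,"twist": 0},
    {"jaw": 1,"dx": 0,"dy": 0.04,"dz": 0,"twist": 0},
    {"jaw": 1,"dx": 0,"dy": 0.04,"dz": 0,"twist": 0},
    {"jaw": 1,"dx": 0,"dy": 0.04,"dz": 0,"twist": 0},
    {"jaw": 1,"dx": 0,"dy": 0.04,"dz": 0,"twist": 0},
    {"jaw": 1,"dx": 0,"dy": 0.04,"dz": 0,"twist": 0},
    {"jaw": 1,"dx": 0,"dy": 0.04,"dz": 0,"twist": 0},
    {"jaw": 1,"dx": 0,"dy": 0.04,"dz": 0,"twist": 0},
    {"jaw": 1,"dx": 0,"dy": 0.04,"dz": 0,"twist": 0},
    {"jaw": 1,"dx": 0,"dy": 0.04,"dz": 0,"twist": 0},
    {"jaw": 1,"dx": 0,"dy": 0.03,"dz": 0,"twist": 0},
  ],
)

```text
t: 19.6
eef_pos: [0.4261, 0.3723, 0.2496]
ee_rot: [3.141, 0.0, -3.141]
force: [1.9, -0.3, 0.6]
width: 0.0875
gripper_force: 0.0
```

```bash
python3 -c "
from look import *
arm.grab_frame('top')
shot('a5',['pot_large_center','pot_small_center','pot_smallest_center','small_glass_center'])"
```

```text
pot_large_center scene [([0.428, -0.227, 0.043], 0.67), ([0.444, 0.005, 0.01], 0.31)]
pot_large_center top [([0.428, -0.225, 0.043], 0.55)]
pot_small_center scene [([0.427, 0.387, 0.023], 0.91)]
pot_small_center top [([0.43, 0.385, 0.025], 0.62)]
pot_smallest_center scene [([0.525, 0.432, 0.019], 0.74), ([0.582, 0.36, 0.018], 0.71)]
pot_smallest_center top [([0.58, 0.361, 0.016], 0.66)]
small_glass_center scene [([0.523, 0.276, 0.034], 0.69), ([0.426, -0.225, 0.014], 0.61)]
small_glass_center top [([0.521, 0.272, 0.029], 0.74)]
[0.4267 0.3685 0.2503] [3.141 0.    3.14 ] 20.1
```

>>> move_arm(
  increments=[
    {"jaw": 1,"dx": -0.002,"dy": 0.0175,"dz": 0.02,"twist": 0},
    {"jaw": 1,"dx": 0,"dy": 0,"dz": 0.035,"twist": 0},
    {"jaw": 1,"dx": 0,"dy": 0,"dz": 0.035,"twist": 0},
    {"jaw": 1,"dx": 0,"dy": 0,"dz": 0.03,"twist": 0},
    {"jaw": 1,"dx": 0,"dy": 0,"dz": 0.02,"twist": 0},
    {"jaw": 1,"dx": 0,"dy": 0,"dz": 0.015,"twist": 0},
    {"jaw": 1,"dx": 0,"dy": 0,"dz": 0.008,"twist": 0},
    {"jaw": 1,"dx": 0,"dy": 0,"dz": 0,"twist": 0},
    {"jaw": -1,"dx": 0,"dy": 0,"dz": 0,"twist": 0},
    {"jaw": -1,"dx": 0,"dy": 0,"dz": 0,"twist": 0},
    {"jaw": -1,"dx": 0,"dy": 0,"dz": 0,"twist": 0},
    {"jaw": -1,"dx": 0,"dy": 0,"dz": 0,"twist": 0},
  ],
)

```text
t: 21.1
eef_pos: [0.4288, 0.3873, 0.088]
ee_rot: [3.14, 0.001, 3.141]
force: [-0.3, 0.2, 0.3]
width: 0.0664
gripper_force: 0.0
```

>>> move_arm(
  increments=[
    {"jaw": -1,"dx": 0,"dy": 0,"dz": 0,"twist": 0},
    {"jaw": -1,"dx": 0,"dy": 0,"dz": 0,"twist": 0},
    {"jaw": -1,"dx": 0,"dy": 0,"dz": 0,"twist": 0},
    {"jaw": -1,"dx": 0,"dy": 0,"dz": 0,"twist": 0},
  ],
)

```text
t: 21.43
eef_pos: [0.4286, 0.387, 0.0871]
ee_rot: [3.141, 0.0, 3.142]
force: [0.3, 0.3, 1.9]
width: 0.0448
gripper_force: 15.0
```

>>> move_arm(
  increments=[
    {"jaw": -1,"dx": 0,"dy": 0,"dz": -0.01,"twist": 0},
    {"jaw": -1,"dx": 0,"dy": 0,"dz": -0.025,"twist": 0},
    {"jaw": -1,"dx": 0,"dy": 0,"dz": -0.035,"twist": 0},
    {"jaw": -1,"dx": 0,"dy": 0,"dz": -0.03,"twist": 0},
    {"jaw": -1,"dx": 0,"dy": -0.02,"dz": -0.02,"twist": 0},
    {"jaw": -1,"dx": 0,"dy": -0.035,"dz": 0,"twist": 0},
    {"jaw": -1,"dx": 0,"dy": -0.035,"dz": 0,"twist": 0},
    {"jaw": -1,"dx": 0,"dy": -0.035,"dz": 0,"twist": 0},
    {"jaw": -1,"dx": 0,"dy": -0.035,"dz": 0,"twist": 0},
    {"jaw": -1,"dx": 0,"dy": -0.035,"dz": 0,"twist": 0},
    {"jaw": -1,"dx": 0,"dy": -0.035,"dz": 0,"twist": 0},
    {"jaw": -1,"dx": 0,"dy": -0.035,"dz": 0,"twist": 0},
  ],
)

```text
t: 22.43
eef_pos: [0.4279, 0.1201, 0.2076]
ee_rot: [3.141, 0.0, -3.141]
force: [1.1, -0.2, -0.6]
width: 0.0454
gripper_force: 15.0
```

>>> move_arm(
  increments=[
    {"jaw": -1,"dx": -0.003,"dy": -0.035,"dz": 0,"twist": 0},
    {"jaw": -1,"dx": -0.004,"dy": -0.035,"dz": 0,"twist": 0},
    {"jaw": -1,"dx": 0,"dy": -0.035,"dz": 0,"twist": 0},
    {"jaw": -1,"dx": 0,"dy": -0.035,"dz": 0,"twist": 0},
    {"jaw": -1,"dx": 0,"dy": -0.035,"dz": 0,"twist": 0},
    {"jaw": -1,"dx": 0,"dy": -0.03,"dz": 0,"twist": 0},
    {"jaw": -1,"dx": 0,"dy": -0.02,"dz": 0.01,"twist": 0},
    {"jaw": -1,"dx": 0,"dy": -0.005,"dz": 0.02,"twist": 0},
    {"jaw": -1,"dx": 0,"dy": 0,"dz": 0.025,"twist": 0},
    {"jaw": -1,"dx": 0,"dy": 0,"dz": 0.02,"twist": 0},
    {"jaw": -1,"dx": 0,"dy": 0,"dz": 0,"twist": 0},
    {"jaw": -1,"dx": 0,"dy": 0,"dz": 0,"twist": 0},
  ],
)

```text
t: 23.43
eef_pos: [0.4349, -0.1084, 0.1319]
ee_rot: [-3.141, -0.002, 3.141]
force: [0.7, -0.0, -1.0]
width: 0.0448
gripper_force: 15.0
```

>>> move_arm(
  increments=[
    {"jaw": -1,"dx": -0.0005,"dy": -0.001,"dz": 0.01,"twist": 0},
    {"jaw": -1,"dx": 0,"dy": 0,"dz": 0.008,"twist": 0},
    {"jaw": -1,"dx": 0,"dy": 0,"dz": 0.006,"twist": 0},
    {"jaw": -1,"dx": 0,"dy": 0,"dz": 0.003,"twist": 0},
    {"jaw": -1,"dx": 0,"dy": 0,"dz": 0.0015,"twist": 0},
    {"jaw": -1,"dx": 0,"dy": 0,"dz": 0,"twist": 0},
    {"jaw": -1,"dx": 0,"dy": 0,"dz": 0,"twist": 0},
  ],
)

```text
t: 24.02
eef_pos: [0.4361, -0.1091, 0.1037]
ee_rot: [-3.142, 0.0, -3.142]
force: [0.1, 0.1, 0.5]
width: 0.0451
gripper_force: 15.0
```

Now 1 mm further down, release, lift, and over to the smallest pot.

>>> move_arm(
  increments=[
    {"jaw": -1,"dx": 0,"dy": 0,"dz": 0.001,"twist": 0},
    {"jaw": -1,"dx": 0,"dy": 0,"dz": 0,"twist": 0},
    {"jaw": 0.4,"dx": 0,"dy": 0,"dz": 0,"twist": 0},
    {"jaw": 0.4,"dx": 0,"dy": 0,"dz": 0,"twist": 0},
    {"jaw": 0.4,"dx": 0,"dy": 0,"dz": 0,"twist": 0},
    {"jaw": 0.4,"dx": 0,"dy": 0,"dz": 0,"twist": 0},
    {"jaw": 0.4,"dx": 0,"dy": 0,"dz": -0.01,"twist": 0},
    {"jaw": 0.4,"dx": 0,"dy": 0,"dz": -0.03,"twist": 0},
    {"jaw": 0.4,"dx": 0,"dy": 0,"dz": -0.035,"twist": 0},
    {"jaw": 0.4,"dx": 0,"dy": 0,"dz": -0.035,"twist": 0},
    {"jaw": 0.4,"dx": 0,"dy": 0.02,"dz": -0.03,"twist": 0},
    {"jaw": 0.4,"dx": 0,"dy": 0.035,"dz": 0,"twist": 0},
  ],
)

```text
t: 25.02
eef_pos: [0.4385, -0.0548, 0.2483]
ee_rot: [3.141, 0.009, 3.139]
force: [1.9, 1.1, -0.3]
width: 0.061
gripper_force: 0.0
```

>>> move_arm(
  increments=[
    {"jaw": 0.4,"dx": 0,"dy": 0.04,"dz": 0,"twist": 0},
    {"jaw": 0.4,"dx": 0,"dy": 0.04,"dz": 0,"twist": 0},
    {"jaw": 0.4,"dx": 0,"dy": 0.04,"dz": 0,"twist": 0},
    {"jaw": 0.4,"dx": 0,"dy": 0.04,"dz": 0,"twist": 0},
    {"jaw": 0.4,"dx": 0,"dy": 0.04,"dz": 0,"twist": 0},
    {"jaw": 0.4,"dx": 0,"dy": 0.04,"dz": 0,"twist": 0},
    {"jaw": 0.4,"dx": 0,"dy": 0.04,"dz": 0,"twist": 0},
    {"jaw": 0.4,"dx": -0.02,"dy": 0.035,"dz": 0,"twist": 0},
    {"jaw": 0.4,"dx": -0.03,"dy": 0.03,"dz": 0,"twist": 0},
    {"jaw": 0.4,"dx": -0.03,"dy": 0.03,"dz": 0,"twist": 0},
    {"jaw": 0.4,"dx": -0.03,"dy": 0.025,"dz": 0,"twist": 0},
    {"jaw": 0.4,"dx": -0.03,"dy": 0.015,"dz": 0,"twist": 0},
  ],
)

```text
t: 26.02
eef_pos: [0.576, 0.3624, 0.2416]
ee_rot: [-3.141, -0.0, -3.14]
force: [0.4, 0.3, 0.9]
width: 0.0616
gripper_force: 0.0
```

```bash
python3 -c "
from look import *
arm.grab_frame('top')
shot('a6',['pot_small_center','pot_smallest_center','small_glass_center','saucer_1'],'scene',(130,140,330,290))"
```

```text
pot_small_center scene [([0.439, -0.111, 0.041], 0.52)]
pot_small_center top [([0.432, -0.114, 0.039], 0.71)]
pot_smallest_center scene [([0.581, 0.362, 0.015], 0.58), ([0.524, 0.434, 0.017], 0.53)]
pot_smallest_center top [([0.582, 0.36, 0.017], 0.64), ([0.522, 0.433, 0.025], 0.62)]
small_glass_center scene [([0.52, 0.277, 0.032], 0.67)]
small_glass_center top [([0.52, 0.27, 0.031], 0.61)]
saucer_1 scene [([0.446, 0.005, 0.011], 0.76), ([0.421, -0.34, 0.013], 0.61), ([0.435, -0.11, 0.013], 0.59), ([0.427, -0.227, 0.011], 0.43)]
saucer_1 top [([0.444, 0.007, 0.014], 0.8), ([0.435, -0.109, 0.01], 0.51), ([0.429, -0.223, 0.013], 0.51), ([0.416, -0.341, 0.011], 0.48), ([0.453, 0.097, 0.001], 0.2)]
[0.5744 0.3594 0.2433] [3.141e+00 1.000e-03 3.142e+00] 26.52
```

View pics/a6.png

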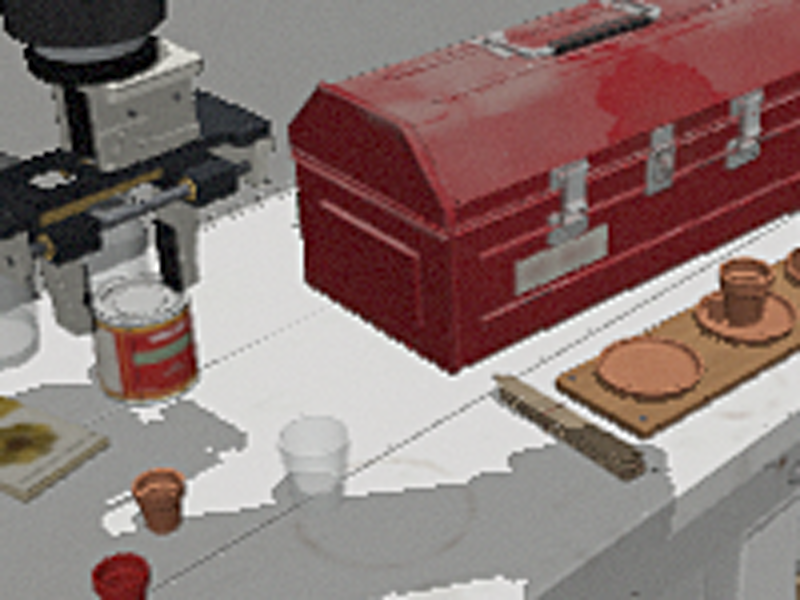

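The small pot stands in saucer_2 (crop (745,290)), the glass is unmoved (crop (315,455)), and the gripper is above the smallest pot (crop (160,500)). Now I'll grasp it.

>>> move_arm(
  increments=[
    {"jaw": 0.4,"dx": -0.0065,"dy": 0.0015,"dz": 0.02,"twist": 0},
    {"jaw": 0.4,"dx": 0,"dy": 0,"dz": 0.035,"twist": 0},
    {"jaw": 0.4,"dx": 0,"dy": 0,"dz": 0.035,"twist": 0},
    {"jaw": 0.4,"dx": 0,"dy": 0,"dz": 0.03,"twist": 0},
    {"jaw": 0.4,"dx": 0,"dy": 0,"dz": 0.02,"twist": 0},
    {"jaw": 0.4,"dx": 0,"dy": 0,"dz": 0.015,"twist": 0},
    {"jaw": 0.4,"dx": 0,"dy": 0,"dz": 0.009,"twist": 0},
    {"jaw": 0.4,"dx": 0,"dy": 0,"dz": 0,"twist": 0},
    {"jaw": -1,"dx": 0,"dy": 0,"dz": 0,"twist": 0},
    {"jaw": -1,"dx": 0,"dy": 0,"dz": 0,"twist": 0},
    {"jaw": -1,"dx": 0,"dy": 0,"dz": 0,"twist": 0},
    {"jaw": -1,"dx": 0,"dy": 0,"dz": 0,"twist": 0},
  ],
)

```text
t: 27.52
eef_pos: [0.5818, 0.3617, 0.0798]
ee_rot: [3.14, 0.001, 3.141]
force: [-0.1, -0.2, 0.3]
width: 0.0403
gripper_force: 0.0
```

>>> move_arm(
  increments=[
    {"jaw": -1,"dx": 0,"dy": 0,"dz": 0,"twist": 0},
    {"jaw": -1,"dx": 0,"dy": 0,"dz": 0,"twist": 0},
    {"jaw": -1,"dx": 0,"dy": 0,"dz": 0,"twist": 0},
  ],
)

```text
t: 27.77
eef_pos: [0.5819, 0.3617, 0.0794]
ee_rot: [3.14, 0.001, -3.141]
force: [-0.5, 0.6, 5.4]
width: 0.0354
gripper_force: 15.0
```

>>> move_arm(
  increments=[
    {"jaw": -1,"dx": 0,"dy": 0,"dz": -0.01,"twist": 0},
    {"jaw": -1,"dx": 0,"dy": 0,"dz": -0.03,"twist": 0},
    {"jaw": -1,"dx": 0,"dy": 0,"dz": -0.035,"twist": 0},
    {"jaw": -1,"dx": 0,"dy": 0,"dz": -0.035,"twist": 0},
    {"jaw": -1,"dx": 0,"dy": 0,"dz": -0.03,"twist": 0},
    {"jaw": -1,"dx": 0.02,"dy": 0,"dz": 0,"twist": 0},
    {"jaw": -1,"dx": 0.03,"dy": 0,"dz": 0,"twist": 0},
    {"jaw": -1,"dx": 0.03,"dy": 0,"dz": 0,"twist": 0},
    {"jaw": -1,"dx": 0.03,"dy": -0.01,"dz": 0,"twist": 0},
    {"jaw": -1,"dx": 0.028,"dy": -0.02,"dz": 0,"twist": 0},
    {"jaw": -1,"dx": 0,"dy": -0.03,"dz": 0,"twist": 0},
    {"jaw": -1,"dx": 0,"dy": -0.035,"dz": 0,"twist": 0},
  ],
)

```text
t: 28.77
eef_pos: [0.4418, 0.266, 0.219]
ee_rot: [3.141, 0.0, -3.138]
force: [0.9, -0.2, -0.4]
width: 0.0355
gripper_force: 15.0
```

>>> move_arm(
  increments=[
    {"jaw": -1,"dx": 0,"dy": -0.035,"dz": 0,"twist": 0},
    {"jaw": -1,"dx": 0,"dy": -0.035,"dz": 0,"twist": 0},
    {"jaw": -1,"dx": 0,"dy": -0.035,"dz": 0,"twist": 0},
    {"jaw": -1,"dx": 0,"dy": -0.035,"dz": 0,"twist": 0},
    {"jaw": -1,"dx": 0,"dy": -0.035,"dz": 0,"twist": 0},
    {"jaw": -1,"dx": 0,"dy": -0.035,"dz": 0,"twist": 0},
    {"jaw": -1,"dx": 0,"dy": -0.03,"dz": 0.01,"twist": 0},
    {"jaw": -1,"dx": 0,"dy": -0.015,"dz": 0.02,"twist": 0},
    {"jaw": -1,"dx": 0,"dy": -0.005,"dz": 0.03,"twist": 0},
    {"jaw": -1,"dx": 0,"dy": 0,"dz": 0.03,"twist": 0},
    {"jaw": -1,"dx": 0,"dy": 0,"dz": 0,"twist": 0},
    {"jaw": -1,"dx": 0,"dy": 0,"dz": 0,"twist": 0},
  ],
)

```text
t: 29.77
eef_pos: [0.4426, 0.0057, 0.1281]
ee_rot: [-3.14, -0.003, 3.141]
force: [0.9, 0.6, 1.0]
width: 0.0354
gripper_force: 15.0
```

>>> move_arm(
  increments=[
    {"jaw": -1,"dx": -0.001,"dy": 0,"dz": 0.01,"twist": 0},
    {"jaw": -1,"dx": 0,"dy": 0,"dz": 0.01,"twist": 0},
    {"jaw": -1,"dx": 0,"dy": 0,"dz": 0.006,"twist": 0},
    {"jaw": -1,"dx": 0,"dy": 0,"dz": 0.004,"twist": 0},
    {"jaw": -1,"dx": 0,"dy": 0,"dz": 0.002,"twist": 0},
    {"jaw": -1,"dx": 0,"dy": 0,"dz": 0,"twist": 0},
    {"jaw": -1,"dx": 0,"dy": 0,"dz": 0,"twist": 0},
  ],
)

```text
t: 30.35
eef_pos: [0.4446, 0.0065, 0.097]
ee_rot: [3.141, 0.001, -3.141]
force: [0.3, -0.2, 0.7]
width: 0.0352
gripper_force: 15.0
```

>>> move_arm(
  increments=[
    {"jaw": -1,"dx": 0,"dy": 0,"dz": 0.0015,"twist": 0},
    {"jaw": -1,"dx": 0,"dy": 0,"dz": 0,"twist": 0},
    {"jaw": 0.2,"dx": 0,"dy": 0,"dz": 0,"twist": 0},
    {"jaw": 0.2,"dx": 0,"dy": 0,"dz": 0,"twist": 0},
    {"jaw": 0.2,"dx": 0,"dy": 0,"dz": 0,"twist": 0},
    {"jaw": 0.2,"dx": 0,"dy": 0,"dz": 0,"twist": 0},
    {"jaw": 0.2,"dx": 0,"dy": 0,"dz": -0.01,"twist": 0},
    {"jaw": 0.2,"dx": 0,"dy": 0,"dz": -0.03,"twist": 0},
    {"jaw": 0.2,"dx": 0,"dy": 0,"dz": -0.035,"twist": 0},
    {"jaw": 0.2,"dx": 0,"dy": 0,"dz": -0.035,"twist": 0},
    {"jaw": 0.2,"dx": 0,"dy": 0,"dz": -0.035,"twist": 0},
    {"jaw": 0.2,"dx": 0,"dy": 0.03,"dz": -0.02,"twist": 0},
  ],
)

```text
t: 31.35
eef_pos: [0.4447, 0.0343, 0.2636]
ee_rot: [3.141, 0.003, 3.139]
force: [0.9, 0.6, -0.6]
width: 0.0525
gripper_force: 0.0
```

>>> move_arm(
  increments=[
    {"jaw": 0.2,"dx": 0,"dy": 0.035,"dz": 0,"twist": 0},
    {"jaw": 0.2,"dx": 0,"dy": 0.04,"dz": 0,"twist": 0},
    {"jaw": 0.2,"dx": 0,"dy": 0.04,"dz": 0,"twist": 0},
    {"jaw": 0.2,"dx": 0,"dy": 0.04,"dz": 0,"twist": 0},
    {"jaw": 0.2,"dx": 0,"dy": 0.04,"dz": 0,"twist": 0},
    {"jaw": 0.2,"dx": 0,"dy": 0.03,"dz": 0,"twist": 0},
    {"jaw": 0.2,"dx": 0,"dy": 0,"dz": 0,"twist": 0},
    {"jaw": 0.2,"dx": 0,"dy": 0,"dz": 0,"twist": 0},
    {"jaw": 0.2,"dx": 0,"dy": 0,"dz": 0,"twist": 0},
    {"jaw": 0.2,"dx": 0,"dy": 0,"dz": 0,"twist": 0},
  ],
)

```text
t: 32.18
eef_pos: [0.4442, 0.2603, 0.2597]
ee_rot: [-3.141, -0.0, 3.141]
force: [0.1, -0.2, 0.2]
width: 0.0527
gripper_force: 0.0
```

```bash
python3 -c "
from look import *
arm.grab_frame('top')
shot('a7',['pot_smallest_center','pot_small_center','pot_large_center','pot_largest_center','small_glass_center'],'scene',(190,160,390,290))"
```

```text
pot_smallest_center scene [([0.524, 0.433, 0.02], 0.51), ([0.442, 0.004, 0.033], 0.46), ([0.43, -0.225, 0.043], 0.31)]
pot_smallest_center top [([0.445, 0.004, 0.034], 0.65)]
pot_small_center scene [([0.435, -0.11, 0.042], 0.55)]
pot_small_center top [([0.435, -0.112, 0.041], 0.61)]
pot_large_center scene [([0.427, -0.227, 0.044], 0.58)]
pot_large_center top [([0.43, -0.224, 0.044], 0.74)]
pot_largest_center scene [([0.421, -0.342, 0.051], 0.68)]
pot_largest_center top [([0.42, -0.341, 0.044], 0.6), ([0.446, 0.009, 0.014], 0.5)]
small_glass_center scene [([0.524, 0.275, 0.03], 0.83), ([0.444, 0.006, 0.033], 0.42)]
small_glass_center top []
[0.4444 0.2612 0.2599] [3.142 0.    3.141] 32.78
```

View pics/a7.png

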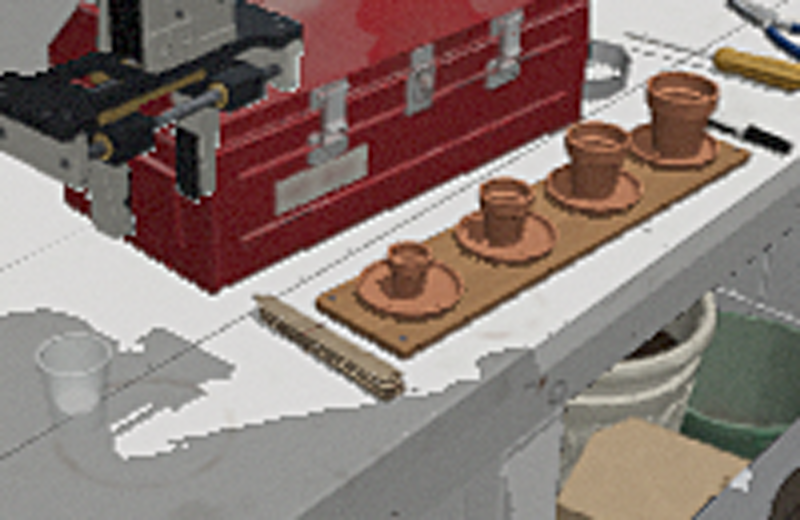

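The crop shows all four pots upright and centred, in size order from the labels end: (410,270), (505,210), (597,160) and (682,110). The glass at (73,375) is undisturbed.

```bash
python3 -c "
from station import arm
print(arm.job_done())"
```

```text
the job is handed in; nothing more can be done
None
```

The job is handed in at about 33 s of robot time: all four pots stand upright within about 5 mm of their saucer centres, smallest at the plant-labels end, largest at the other, and the glass stands where it was.

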